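# File a drill case into a sprung row

## Task

Put the yellow drill-bit case that stands on the bench back into the rack, right next to the other yellow case, on either side of it. The sprung plate keeps the row shut, so work the case in between and spread the row with it, then press it fully home, so that it stands upright and level with the others. Leave the other four cases standing in the rack and do not disturb the tape measure, the oil bottle or the sanding block.

Things in the scene. Friction and masses are not known exactly. Their poses are not given: they have to be found in the camera images.
- loose_case: the yellow drill-bit case to be filed, 110 (its x) x 22 (its y) x 95 mm (z), 0.15 to 0.3 kg, rigid and closed, standing on the bench on its square-edged foot. Its two long top edges are steeply bevelled, 5 mm in over 9 mm of height (flat top 12 mm wide). Origin at the centre of its underside. Same from both ends
- yellow_case: the other yellow case, same size and shape, standing loose in the row in the rack, in any of the three places nearest the fixed plate; origin at the centre of its underside. All cases are of smooth plastic (friction about 0.35 on each other and on the rack)
- blue_case: blue case of the same size and shape, loose in the row; origin at the centre of its underside
- red_case: red case of the same size and shape, loose in the row; origin at the centre of its underside
- grey_case: grey case of the same size and shape, loose in the row, always the one next to the sprung plate; origin at the centre of its underside
- rack: grey steel case rack, fixed; origin on the bench. Four cases stand face to face along its y axis at y = +59, +37, +15 and -7 mm, their lengths along its x. Fixed plate at +y (inner face y = +70 mm, top 117 mm above the bench); sprung plate at -y, and behind it a bracket (to 98 mm above the bench) with the spring plunger, out to y = -150 mm
- runners (a point): point midway between the tops of the rack's two narrow angle-iron runners, rack x = y = 0, 30 mm above the bench; axes as the rack's. The runners are 20 mm wide, centred at rack x = -54 and +54 mm, with lips 18 mm high that leave 122 mm between them for the 110 mm cases. Tops of seated cases are 125 mm above the bench
- row_top (a point): point on the rack's y axis line, 125 mm above the bench, level with the tops of the seated cases; axes as the rack's. Touching cases meet in a V groove 10 mm wide, 9 mm deep: an upright case cannot enter it, the foot corner of a case tilted 30 to 40 degrees about the rack's x can; cases on its -y side slide toward the sprung plate when pushed that way
- follower (a joint): travel of the sprung aluminium plate (100 mm wide, 32 to 120 mm above the bench) that presses the row against the fixed plate: about 0 with four cases, 0.022 m with five, at most 0.045 m; grows toward the rack's -y. It pushes with 6 N at 0 and 8 N at 0.045. Pressing down on the row jams it on its runners: push it open sideways with only about 5 N down, and press a wedged case down with 10 to 20 N
- tape_measure: yellow tape measure, 36 x 87 x 62 mm, loose bystander; origin at the centre of its underside
- oil_dropper: small brown bottle with a black dropper cap, 33 mm wide, 102 mm tall, loose bystander; origin at the centre of its underside. To its right, at the back of the bench, stands the tall parts cabinet (world x > 0.67, y -0.33 to 0.03): keep the arm clear of it
- sanding_block: wooden sanding block, 61 x 100 x 32 mm, loose bystander; origin at the centre of its underside
There are look-alikes about, which are no part of the job. Of the things that look like the blue_case, the larger one is meant.

How it is judged:
At the end, for the whole second after the job is handed in: The loose yellow case stands at rest directly beside the other yellow one (centres 18-28 mm apart), on the runners (within 4 mm of their height, 9 mm of the middle of the rack's x, 4 degrees of upright); the other four too stand down and upright; the sprung plate has closed up (18-27 mm) ((y of loose_case in the frame of yellow_case between 0.018 and 0.028 m or y of loose_case in the frame of yellow_case between -0.028 and -0.018 m) and z of loose_case in the frame of rack between 0.026 and 0.034 m and x of loose_case in the frame of rack between -0.009 and 0.009 m and angle between each of loose_case, yellow_case, blue_case, red_case, grey_case's own z axis and vertical below 0.07 rad and value of joint follower between 0.018 and 0.027 m and z of each of yellow_case, blue_case, red_case, grey_case in the frame of rack below 0.034 m and linear speed of loose_case below 0.01 m/s); the robot touches nothing.
It fails at once if a case of the row is lifted or pulled out of the rack (30 mm) (z of any of yellow_case, blue_case, red_case, grey_case in the frame of rack above 0.06 m).
It fails at once if the tape measure, oil bottle or sanding block is moved by more than 25 mm (distance of any of tape_measure, oil_dropper, sanding_block from where it was at the start of the episode above 0.025 m).
It also fails if it takes over 61 s, if anything falls off the work surface, if the arm or the gripper's body presses on something with over 40 N, if the wrist force passes 120 N, or if a joint passes its speed limit or range.

## Robot

A 6-joint arm with a two-finger parallel gripper is mounted at the origin on a cart in front of the work surface, level with it; the furniture and walls round the work are solid. World frame = base frame: x ahead of the robot, y to its left, z up, the work surface at z = 0. Lengths are in m, angles in rad, forces in N, time in s.
With the tool pointing down it reaches from about 0.35 to 0.975 m from the base axis. Payload 4.9 kg.
Tool frame: the origin (TCP) lies midway between the tips of the shut fingers; the grasp point (between the pads) lies 19 mm behind it; z points along the fingers, y is the line along which they close (so a half turn about z gives the same grasp; the last joint's range is limited). The gripper opens to 85 mm and grips with 20 to 120 N. Pads are 22 mm wide; open, the fingers measure 114 mm over their backs; the gripper's body (76 mm by 85 mm) begins 54 mm behind the grasp point. The pads swing forward as they close: fully open they stand 13 mm farther back than shut.
Start: joints at [-1.354, 0.053, 1.613, -0, 1.476, -0.119], TCP at [0.206, -0.59, 0.231] pointing down, gripper open.
Joint ranges: [-3.01, 3.01], [-1.01, 2.22], [0.06, 2.58], [-1.02, 4.17], [0.09, 2.62], [-3.14, 3.14]. Speed limits (rad/s): [2.57, 2.57, 3.14, 3.14, 3.14, 3.14].

## Interface

Orientations are given as a rotation vector (axis times angle).
In Python, from station import ctrl gives the robot as it stands.
- The arm moves only by the tool step_arm, never from a script. Its argument "targets" is a list of rows, each an object with "travel": the shift along the world's x, y, z as a fraction of full scale, a list of three; "angular": the turn, a rotation vector about the world's x, y, z as a fraction of full scale, a list of three; "gripper": the opening, from 0 (shut) to 1 (fully open). In form: [{"travel": [x, y, z], "angular": [rx, ry, rz], "gripper": gripper}, ...]. A call has 1 to 10 rows; each row is the pose to reach, as a shift and turn from the pose commanded when the call began; what a row does not reach only later rows make up. Full scale, the value 1, is 0.6 m for a shift and pi/4 rad for a turn. A row lasts 1/10 s, in which the tool goes at most 50 mm and 8.59 degrees, less where a joint would pass 70% of its speed; a pose out of reach is approached as far as the arm can. A call with a number of a shift or a turn outside -1 to 1 is refused whole. A call with a gripper value outside its range is refused whole. The fingers move at their own pace and stop on an object; "squeeze" is the grip in N (left out, the last holds). Time passes only in rows, so rows that repeat a pose let the fingers close. It gives the time, the measured TCP pose, the force, the opening and the grip force at its end, in the units of the state.
- ctrl.get_obs(): the state, without advancing time (a new reading comes with each control period).
- ctrl.get_image(name): name is "scene" or "top" or "wrist"; returns a dict with "img" (400x640x3 uint8, red, green, blue), "fx", "fy", "cx", "cy" (pixels), "rvec" (rotation vector, rad) and "tvec" (3), from world to camera coordinates, as OpenCV has them. Camera axes: x right, y down, z forward; pixel columns grow to the right and rows downward; lengths in m; the calibration is good to about 2 mm. A picture is of the moment at which its call begins. There is no depth.
- ctrl.finish_job(): hands the job in; it is judged then, once.
The state is a dict: "t": time; "q": joint angles; "dq": joint speeds; "effort": joint torques, N m; "tool_pos": TCP position; "tool_rot": TCP orientation; "contact_force": force on the tool from outside, world axes, zero at the start; "wrist_torque": the same for the moment, N m; "opening": finger opening in m; "grip_force": force on a finger pad.
Only numpy, scipy, OpenCV 4.12 (cv2) and the standard library are available. Lean on these libraries where they do the work, as an engineer would, in place of code of your own. Each camera call takes 0.05 s, during which the arm holds its last target. There are 200 camera calls.

## Working session

There is one attempt and no reset: what is moved stays moved. The work goes in short steps, Python scripts to look and compute and a tool call to move; the robot and the scene stay as the last step left them, time stands still between calls to the robot, and variables do not carry over. Pictures are saved under pics/ and viewed, at most 10 in all, crops included, and the job is handed in when it is done.

Besides the shell and the picture viewer there is one more tool, called after "Call:" as name([rows], argument=value, ...), one row to a line, values as JSON. step_arm: Moves the arm, as the interface text tells. Its arguments: {"type":"object","properties":{"targets":{"type":"array"},"squeeze":{"type":"number"}},"required":["targets"]}

```bash
mkdir -p pics; ls; cat > h.py <<'E'
import numpy as np,cv2
from station import ctrl
def cam(n):
    d=ctrl.get_image(n);np.savez('cam_'+n,**d);return d
def load(n): return dict(np.load('cam_'+n+'.npz'))
def ray(d,u,v):
    R=cv2.Rodrigues(np.array(d['rvec'],float))[0];t=np.array(d['tvec'],float).ravel()
    r=R.T@np.array([(u-d['cx'])/d['fx'],(v-d['cy'])/d['fy'],1.]);return -R.T@t,r
def at(d,u,v,z):
    c,r=ray(d,u,v);return c+r*(z-c[2])/r[2]
def proj(d,P):
    K=np.array([[d['fx'],0,d['cx']],[0,d['fy'],d['cy']],[0,0,1.]])
    return cv2.projectPoints(np.array(P,float).reshape(-1,1,3),np.array(d['rvec'],float),np.array(d['tvec'],float),K,None)[0].reshape(-1,2)
def save(d,n,box=None,s=1):
    im=d['img'][...,::-1]
    if box: im=im[box[1]:box[3],box[0]:box[2]]
    cv2.imwrite('pics/'+n,cv2.resize(im,None,fx=s,fy=s,interpolation=cv2.INTER_CUBIC))
E
python3 - <<'E'
from h import *
for n in('scene','top'):
    d=cam(n);save(d,n+'.png');print(n,d['fx'],ray(d,320,200))
print(ctrl.get_obs())
E
```

```text
pics
scene 412.5253057587747 (array([ 0.53180932, -0.97310905,  1.00681864]), array([-0.01810718,  0.72416514, -0.68947745]))
top 425.4671405206245 (array([ 0.24134062, -0.00853026,  1.39312941]), array([ 2.04528234e-01, -7.51283357e-04, -9.78950496e-01]))
{'t': 0.1, 'q': array([-1.35399041e+00,  5.33318194e-02,  1.61417663e+00, -2.86006303e-05,
        1.47601669e+00, -1.19016057e-01]), 'dq': array([ 0.00120006, -0.00196729, -0.00304735,  0.0014062 ,  0.00010455,
        0.00096337]), 'effort': array([ 5.16868804e-04, -3.94909322e+01, -3.71361029e+01, -1.25886036e-04,
        3.99309021e-03, -1.77043864e-05]), 'tool_pos': array([ 0.20582399, -0.58952478,  0.23014865]), 'tool_rot': array([-3.09550705e+00, -5.24714528e-01,  1.92911157e-04]), 'contact_force': array([ 0.41696955,  0.79028106, -0.02594192]), 'wrist_torque': array([ 0.00843116, -0.01559549, -0.03028768]), 'grip_force': 0.0, 'opening': 0.0856566948493915}
```

View pics/scene.png

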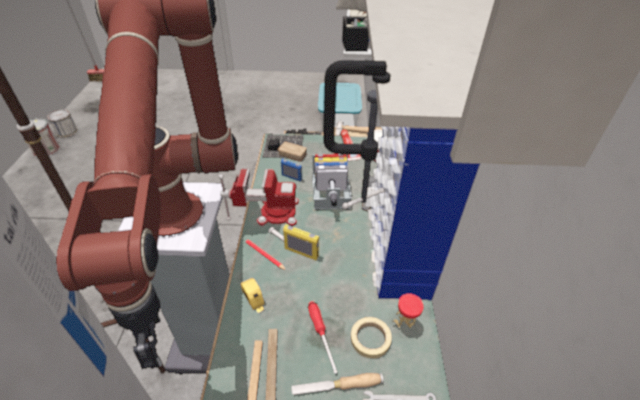

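View pics/top.png

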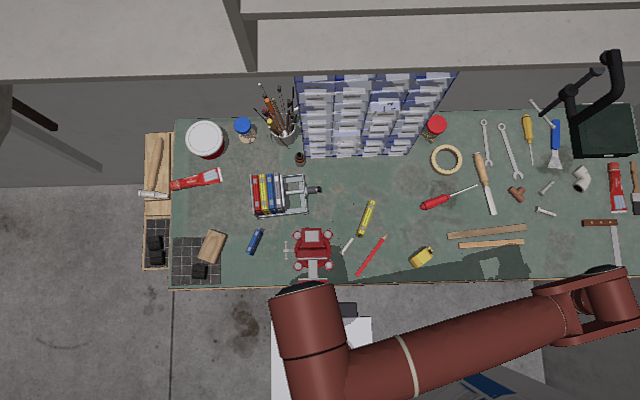

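The top view shows the rack at about (275,193) and the loose yellow case at (366,218). Possible confusions are the tape measure at (422,257), which is yellow but squat; the yellow case in the rack at (263,193); and the small blue case on the bench at (255,241). I choose (366,218) and will check it in a close crop.

```bash
python3 - <<'E'
from h import *
d=load('top');a=d['img'][150:260,235:395,::-1]
cv2.imwrite('pics/c1.png',cv2.resize(a,None,fx=5,fy=5,interpolation=cv2.INTER_CUBIC))
E
```

```text
(no output)
```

View pics/c1.png

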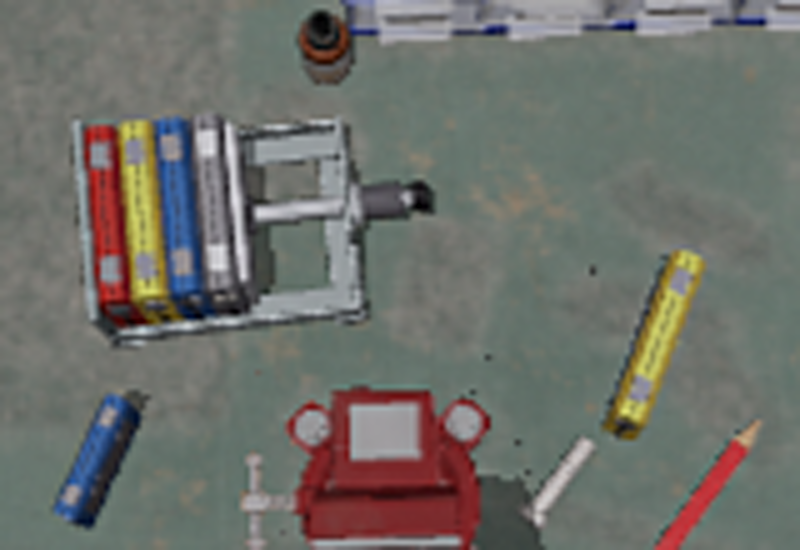

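```bash
cat >> h.py <<'E'
from scipy.optimize import minimize
from scipy.spatial.transform import Rotation as Ro
def box():
    return np.array([[x,y,z] for x in(-.055,.055) for y,z in((-.011,0),(.011,0),(-.011,.086),(.011,.086),(-.006,.095),(.006,.095))])
def sil(d,x,y,yaw,z0,shape,S):
    c,s=np.cos(yaw),np.sin(yaw);P=box()@np.array([[c,s,0],[-s,c,0],[0,0,1]])+[x,y,z0]
    p=(proj(d,P)-shape[2:]+.5)*S
    m=np.zeros((shape[1]*S,shape[0]*S),np.uint8);cv2.fillConvexPoly(m,cv2.convexHull(np.round(p*16).astype(np.int32)),255,shift=4);return m
def yellow(d):
    h=cv2.cvtColor(d['img'],cv2.COLOR_RGB2HSV);return cv2.inRange(h,(20,90,60),(36,255,255))
def ab(d,P): return proj(d,P)
E
python3 - <<'E'
from h import *
d=load('top')
for x0,y0,x1,y1,z0,n in((350,192,382,242,0,'loose'),):
    m=yellow(d)[y0:y1,x0:x1]; S=8
    k,l,st,_=cv2.connectedComponentsWithStats(m);i=1+np.argmax(st[1:,4]);m=(l==i).astype(np.uint8)*255
    # fill holes
    cs=cv2.findContours(m,cv2.RETR_EXTERNAL,cv2.CHAIN_APPROX_NONE)[0];cv2.drawContours(m,cs,-1,255,-1)
    M=cv2.resize(m,None,fx=S,fy=S,interpolation=cv2.INTER_LINEAR)>127
    f=lambda p:np.mean((sil(d,p[0],p[1],p[2],z0,(x1-x0,y1-y0,x0,y0),S)>0)!=M)
    c=at(d,366,218,.05)
    best=min((minimize(f,[c[0],c[1],a],method='Nelder-Mead',options=dict(initial_simplex=np.array([c[0],c[1],a])+np.array([[0,0,0],[.02,0,0],[0,.02,0],[0,0,.2]]))) for a in(-.5,-.3,-.1)),key=lambda r:r.fun)
    print(n,best.x,best.fun,M.mean())
# rack from crop points
q=lambda x,y:at(d,235+x/5-.4,150+y/5-.4,.125)
for n,a,b in(('red',(102,125),(122,298)),('yel',(136,122),(156,298)),('blue',(171,119),(190,292)),('grey',(208,117),(224,290))):
    A,B=q(*a),q(*b);print(n,A,B,(A+B)/2,np.arctan2(*(A-B)[1::-1]),np.linalg.norm(A-B))
for n,u,v in(('oil',300,160),('tape',422,257),('blue small',255,241)):print(n,at(d,u,v,.05))
E
```

```text
loose [ 0.45644637 -0.15310906 -0.40481831] 0.013740234375 0.181015625
red [0.59220722 0.18854425 0.125     ] [0.48327879 0.17632983 0.125     ] [0.537743   0.18243704 0.125     ] 0.11166600450640925 0.10961110669430044
yel [0.59348958 0.16756456 0.125     ] [0.48266818 0.15568946 0.125     ] [0.53807888 0.16162701 0.125     ] 0.10674799629111302 0.11145582768365143
blue [0.59475385 0.14596006 0.125     ] [0.48576368 0.135026   0.125     ] [0.54025876 0.14049303 0.125     ] 0.09998700028373142 0.10953725921692091
grey [0.59534311 0.12311914 0.125     ] [0.48638862 0.11436923 0.125     ] [0.54086587 0.11874419 0.125     ] 0.08013593851631308 0.1093052646158437
oil [0.6581181  0.05229098 0.05      ]
tape [ 0.32980942 -0.32428199  0.05      ]
blue small [0.39545189 0.20005701 0.05      ]
```

Call:
step_arm([
  {"travel":[0.417,0.728,0.05],"angular":[0,0,-0.942],"gripper":1},
  {"travel":[0.417,0.728,0.05],"angular":[0,0,-0.942],"gripper":1},
  {"travel":[0.417,0.728,0.05],"angular":[0,0,-0.942],"gripper":1},
  {"travel":[0.417,0.728,0.05],"angular":[0,0,-0.942],"gripper":1},
  {"travel":[0.417,0.728,0.05],"angular":[0,0,-0.942],"gripper":1},
  {"travel":[0.417,0.728,0.05],"angular":[0,0,-0.942],"gripper":1},
  {"travel":[0.417,0.728,0.05],"angular":[0,0,-0.942],"gripper":1},
  {"travel":[0.417,0.728,0.05],"angular":[0,0,-0.942],"gripper":1},
  {"travel":[0.417,0.728,0.05],"angular":[0,0,-0.942],"gripper":1},
  {"travel":[0.417,0.728,0.05],"angular":[0,0,-0.942],"gripper":1},
])

```text
t: 1.1
tool_pos: [0.452, -0.1591, 0.2606]
tool_rot: [3.078, -0.631, 0.0]
contact_force: [1.3, -0.9, -0.2]
opening: 0.0854
grip_force: 0.0
```

Call:
step_arm([
  {"travel":[0,0,0],"angular":[0,0,0],"gripper":1},
  {"travel":[0,0,0],"angular":[0,0,0],"gripper":1},
  {"travel":[0,0,0],"angular":[0,0,0],"gripper":1},
])

```text
t: 1.4
tool_pos: [0.4511, -0.1618, 0.2603]
tool_rot: [3.077, -0.632, -0.001]
contact_force: [-0.1, -0.2, -1.1]
opening: 0.0855
grip_force: 0.0
```

```bash
python3 - <<'E'
from h import *
d=cam('wrist');save(d,'w1.png');print(ray(d,320,200),d['fx'])
o=ctrl.get_obs();print(o['t'],o['tool_pos'],Ro.from_rotvec(o['tool_rot']).as_matrix())
E
```

```text
(array([ 0.52219998, -0.19217426,  0.40319071]), array([-0.28174207,  0.10743097, -0.9535272 ])) 349.59514193386025
1.45 [ 0.45100631 -0.16220705  0.2603165 ] [[ 9.18706547e-01 -3.94940044e-01 -8.01320343e-04]
 [-3.94940126e-01 -9.18706859e-01  5.94992740e-05]
 [-7.59677142e-04  2.61811185e-04 -9.99999677e-01]]
```

View pics/w1.png

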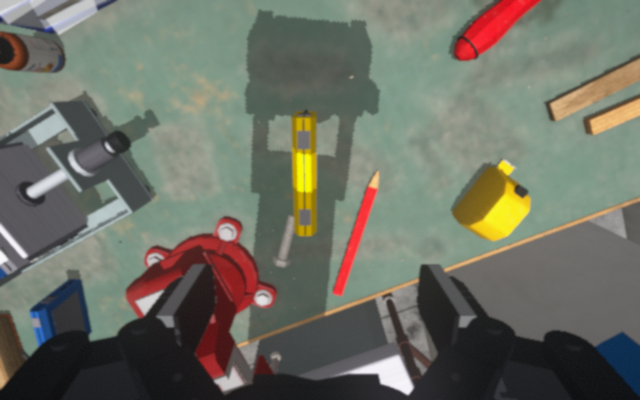

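The wrist view shows the loose case upright at (304,172), with bevels and a flat top, and the tape at (492,200). That confirms the choice, so I refine the fit here.

```bash
cat >> h.py <<'E'
def fit(d,bx,p0,z0=0,S=4):
    x0,y0,x1,y1=bx;m=yellow(d)[y0:y1,x0:x1]
    k,l,st,_=cv2.connectedComponentsWithStats(m);i=1+np.argmax(st[1:,4]);m=(l==i).astype(np.uint8)*255
    cs=cv2.findContours(m,cv2.RETR_EXTERNAL,cv2.CHAIN_APPROX_NONE)[0];cv2.drawContours(m,cs,-1,255,-1)
    M=cv2.resize(m,None,fx=S,fy=S)>127
    f=lambda p:np.mean((sil(d,p[0],p[1],p[2],z0,(x1-x0,y1-y0,x0,y0),S)>0)!=M)
    r=minimize(f,p0,method='Nelder-Mead',options=dict(initial_simplex=np.array(p0)+np.array([[0,0,0],[.01,0,0],[0,.01,0],[0,0,.1]])));return r.x,r.fun,M.mean()
E
python3 - <<'E'
from h import *
print(fit(load('wrist'),(275,95,330,245),[.456,-.153,-.405]))
print(ctrl.get_obs()['tool_pos'])
E
```

```text
(array([ 0.45448893, -0.15121801, -0.39563766]), np.float64(0.01781060606060606), np.float64(0.36178787878787877))
[ 0.45100631 -0.16220705  0.2603165 ]
```

Call:
step_arm([
  {"travel":[0.007,0.017,0],"angular":[0,0,0.01],"gripper":1},
  {"travel":[0.007,0.017,-0.08],"angular":[0,0,0.01],"gripper":1},
  {"travel":[0.007,0.017,-0.16],"angular":[0,0,0.01],"gripper":1},
  {"travel":[0.007,0.017,-0.22],"angular":[0,0,0.01],"gripper":1},
  {"travel":[0.007,0.017,-0.28],"angular":[0,0,0.01],"gripper":1},
  {"travel":[0.007,0.017,-0.31],"angular":[0,0,0.01],"gripper":1},
  {"travel":[0.007,0.017,-0.337],"angular":[0,0,0.01],"gripper":1},
  {"travel":[0.007,0.017,-0.337],"angular":[0,0,0.01],"gripper":1},
  {"travel":[0.007,0.017,-0.337],"angular":[0,0,0.01],"gripper":1},
])

```text
t: 2.35
tool_pos: [0.4558, -0.1513, 0.0588]
tool_rot: [-3.08, 0.62, 0.0]
contact_force: [-0.0, 0.4, -0.3]
opening: 0.0854
grip_force: 0.0
```

Positioned; close.

Call:
step_arm([
  {"travel":[0,0,0],"angular":[0,0,0],"gripper":0},
  {"travel":[0,0,0],"angular":[0,0,0],"gripper":0},
  {"travel":[0,0,0],"angular":[0,0,0],"gripper":0},
  {"travel":[0,0,0],"angular":[0,0,0],"gripper":0},
  {"travel":[0,0,0],"angular":[0,0,0],"gripper":0},
  {"travel":[0,0,0],"angular":[0,0,0],"gripper":0},
  {"travel":[0,0,0],"angular":[0,0,0],"gripper":0},
  {"travel":[0,0,0],"angular":[0,0,0],"gripper":0},
], squeeze=80)

```text
t: 3.15
tool_pos: [0.4563, -0.1512, 0.0592]
tool_rot: [3.08, -0.618, 0.002]
contact_force: [-0.2, 0.3, 5.6]
opening: 0.0208
grip_force: 79.0
```

Call:
step_arm([
  {"travel":[0,0,0.08],"angular":[0,0,0],"gripper":0},
  {"travel":[0,0,0.16],"angular":[0,0,0],"gripper":0},
  {"travel":[0,0,0.24],"angular":[0,0,0.1],"gripper":0},
  {"travel":[0.04,0.07,0.32],"angular":[0,0,0.25],"gripper":0},
  {"travel":[0.07,0.15,0.35],"angular":[0,0,0.4],"gripper":0},
  {"travel":[0.123,0.22,0.35],"angular":[0,0,0.55],"gripper":0},
  {"travel":[0.123,0.3,0.35],"angular":[0,0,0.637],"gripper":0},
  {"travel":[0.123,0.3,0.35],"angular":[0,0,0.637],"gripper":0},
  {"travel":[0.123,0.3,0.35],"angular":[0,0,0.637],"gripper":0},
  {"travel":[0.123,0.3,0.35],"angular":[0,0,0.637],"gripper":0},
])

```text
t: 4.15
tool_pos: [0.529, 0.0291, 0.2671]
tool_rot: [3.137, 0.165, -0.004]
contact_force: [0.6, -0.4, -1.9]
opening: 0.0204
grip_force: 79.2
```

```bash
python3 - <<'E'
from h import *
d=cam('wrist');save(d,'w2.png')
o=ctrl.get_obs();print(o['t'],o['tool_pos'],o['opening'],o['contact_force'],Ro.from_rotvec(o['tool_rot']).as_matrix())
E
```

```text
4.2 [0.52904385 0.02846151 0.26736359] 0.020743969385560366 [ 0.25267295  0.50212503 -2.19397914] [[ 9.94635321e-01  1.03423356e-01 -2.04649072e-03]
 [ 1.03422950e-01 -9.94637422e-01 -3.03527003e-04]
 [-2.06690803e-03  9.02445714e-05 -9.99997860e-01]]
```

View pics/w2.png

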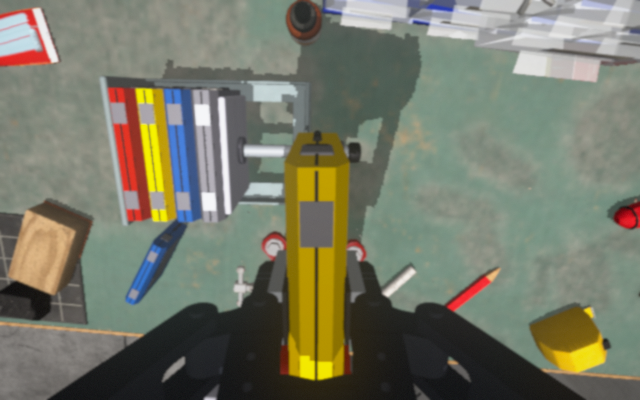

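The wrist view shows the row at u 110–240, v 80–222: red, yellow, blue, grey from left, with the held case central. I'll enlarge it to refine the rack pose.

```bash
python3 - <<'E'
from h import *
d=load('wrist');save(d,'c2.png',(95,70,255,230),3.75)
E
```

```text
(no output)
```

View pics/c2.png

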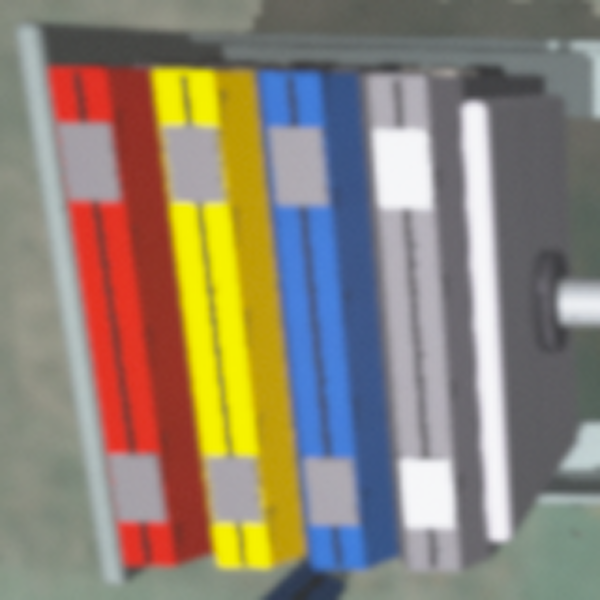

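```bash
python3 - <<'E'
from h import *
d=load('wrist')
q=lambda x,y:at(d,95+x/3.75-.4,70+y/3.75-.4,.125)
for n,c in(('red',((50,66),(106,66),(122,565),(172,565))),('yel',((150,68),(212,68),(216,567),(268,566))),('blue',((260,70),(320,71),(310,568),(362,570))),('grey',((366,73),(425,75),(408,570),(455,570)))):
    P=[q(*a) for a in c];A=(P[0]+P[1])/2;B=(P[2]+P[3])/2
    print(n,((A+B)/2)[:2],np.arctan2(*(A-B)[1::-1]),np.linalg.norm(A-B),np.linalg.norm(P[0]-P[1]),np.linalg.norm(P[2]-P[3]))
print(ray(d,0,0)[0])
E
```

```text
red [0.53604692 0.1877253 ] 0.07502193992965633 0.11031520428930135 0.011571314331864329 0.01161244596085362
yel [0.53791831 0.1661845 ] 0.08216347779818224 0.11027787744700988 0.012817598456111277 0.012118743533528476
blue [0.53966928 0.14412361] 0.07584166377695539 0.11042899196277706 0.012388681288220566 0.012043793148159858
grey [0.54149114 0.12222579] 0.07959204714136646 0.10998031180990755 0.012181784726686455 0.010931487311156642
[0.60611139 0.03724219 0.40991203]
```

```bash
python3 - <<'E'
from h import *
d=load('wrist');R=Ro.from_rotvec([3.137,.165,-.004]).as_matrix()
o=ctrl.get_obs();R=Ro.from_rotvec(o['tool_rot']).as_matrix();t=o['tool_pos']
for x in(.055,.02):
  for z in(-.036,):
    for y in(-.006,0,.006): print(x,z,y,proj(d,t+R@[x,y,z]))
  for y in(-.011,.011): print('foot',x,y,proj(d,t+R@[x,y,.059]))
E
```

```text
0.055 -0.036 -0.006 [[298.88718346 164.84974491]]
0.055 -0.036 0 [[318.23032369 164.86456639]]
0.055 -0.036 0.006 [[337.57220252 164.87938689]]
foot 0.055 -0.011 [[297.82785021 130.57581369]]
foot 0.055 0.011 [[336.47918099 130.60766292]]
0.02 -0.036 -0.006 [[300.32218177 265.99948391]]
0.02 -0.036 0 [[317.9436754 266.0099816]]
0.02 -0.036 0.006 [[335.56412217 266.02047866]]
foot 0.02 -0.011 [[298.6964561  189.75967868]]
foot 0.02 0.011 [[335.39388406 189.78625672]]
```

```bash
python3 - <<'E'
from h import *
d=load('wrist');save(d,'c3.png',(270,120,370,270),4)
E
```

```text
(no output)
```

View pics/c3.png

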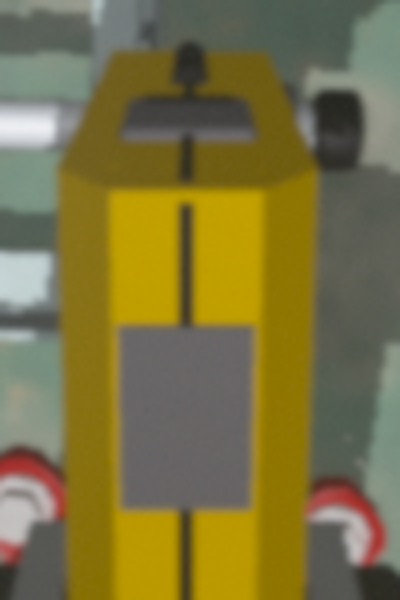

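```bash
cat >> h.py <<'E'
G=np.array([.539,.154,.125]);YAW=.08
ex=np.array([np.cos(YAW),np.sin(YAW),0]);ey=np.array([-np.sin(YAW),np.cos(YAW),0])
def goal(th,cy,cz,deg=True,off=(-.001,.011,.059)):
    """TCP pose with -y foot corner at rack offset cy (from groove), height cz above row top"""
    R0=np.array([ex,-ey,[0,0,-1]]).T
    R=Ro.from_rotvec(ex*np.deg2rad(th)).as_matrix()@R0
    return G+ey*cy+[0,0,cz]-R@np.array(off),R
def cmd(th,cy,cz,ref=None):
    o=ctrl.get_obs();t=o['tool_pos'];Rc=Ro.from_rotvec(o['tool_rot']).as_matrix()
    T,R=goal(th,cy,cz)
    return np.round((T-t)/.6,4),np.round(Ro.from_matrix(R@Rc.T).as_rotvec()/(np.pi/4),4),T
def where():
    o=ctrl.get_obs();R=Ro.from_rotvec(o['tool_rot']).as_matrix()
    C=o['tool_pos']+R@[-.001,.011,.059]-G
    return dict(t=o['t'],cx=C@ex,cy=C@ey,cz=C[2],th=np.rad2deg(np.arctan2(-(-R[:,2])@ey,-R[2,2])),yaw=np.arctan2(R[1,0],R[0,0]),F=[o['contact_force']@ex,o['contact_force']@ey,o['contact_force'][2]],op=o['opening'],gf=o['grip_force'])
E
python3 - <<'E'
from h import *
print(where())
for a in((35,-.001,.06),(35,-.001,.03),(35,-.001,.004)):print(a,cmd(*a))
E
```

```text
{'t': 4.2, 'cx': np.float64(-0.02081851481087656), 'cy': np.float64(-0.13537008023998762), 'cz': np.float64(0.08336677566663814), 'th': np.float64(-0.007964792429105548), 'yaw': np.float64(0.10360843910071661), 'F': [np.float64(0.29199200093160876), np.float64(0.4803268086380873), np.float64(-2.1939791421071426)], 'op': 0.020743969385560366, 'gf': 79.19092806056142}
(35, -0.001, 0.06) (array([ 0.0217,  0.1665, -0.0462]), array([ 0.7749,  0.0688, -0.0299]), array([0.54206103, 0.12833219, 0.23963931]))
(35, -0.001, 0.03) (array([ 0.0217,  0.1665, -0.0962]), array([ 0.7749,  0.0688, -0.0299]), array([0.54206103, 0.12833219, 0.20963931]))
(35, -0.001, 0.004) (array([ 0.0217,  0.1665, -0.1395]), array([ 0.7749,  0.0688, -0.0299]), array([0.54206103, 0.12833219, 0.18363931]))
```

Call:
step_arm([
  {"travel":[0.006,0.04,0],"angular":[0.16,0.014,-0.006],"gripper":0},
  {"travel":[0.012,0.08,0],"angular":[0.32,0.028,-0.012],"gripper":0},
  {"travel":[0.018,0.12,0],"angular":[0.48,0.042,-0.018],"gripper":0},
  {"travel":[0.0217,0.1665,-0.02],"angular":[0.64,0.056,-0.024],"gripper":0},
  {"travel":[0.0217,0.1665,-0.0462],"angular":[0.775,0.069,-0.03],"gripper":0},
  {"travel":[0.0217,0.1665,-0.08],"angular":[0.775,0.069,-0.03],"gripper":0},
  {"travel":[0.0217,0.1665,-0.115],"angular":[0.775,0.069,-0.03],"gripper":0},
  {"travel":[0.0217,0.1665,-0.115],"angular":[0.775,0.069,-0.03],"gripper":0},
  {"travel":[0.0217,0.1665,-0.115],"angular":[0.775,0.069,-0.03],"gripper":0},
  {"travel":[0.0217,0.1665,-0.115],"angular":[0.775,0.069,-0.03],"gripper":0},
])

```text
t: 5.2
tool_pos: [0.5434, 0.1287, 0.2011]
tool_rot: [-2.53, -0.102, 0.026]
contact_force: [-0.2, -0.3, -2.0]
opening: 0.0206
grip_force: 79.5
```

```bash
python3 - <<'E'
from h import *
print(where())
d=cam('scene');print(proj(d,G))
e=cam('top');d2=cam('wrist')
p=proj(d,G)[0].astype(int)
a=cv2.resize(d['img'][130:230,270:370,::-1],(400,400),interpolation=cv2.INTER_CUBIC)
b=cv2.resize(d2['img'][:,80:480,::-1],(400,400))
cv2.imwrite('pics/m1.png',np.hstack([a,b]))
for c in ((35,-.001,.004),(35,-.002,-.004)):print(cmd(*c))
E
```

```text
{'t': 5.2, 'cx': np.float64(0.001669404172579986), 'cy': np.float64(-0.000808164244650948), 'cz': np.float64(0.021409840170123234), 'th': np.float64(34.940067582817676), 'yaw': np.float64(0.07908220269214021), 'F': [np.float64(-0.26856483503704587), np.float64(-0.28974583043190677), np.float64(-1.9753207293070711)], 'op': 0.020555140658985126, 'gf': 79.47057718411088}
[[330.90503047 160.25084656]]
(array([-0.0021, -0.001 , -0.029 ]), array([0.0005, 0.0056, 0.0007]), array([0.54206103, 0.12833219, 0.18363931]))
(array([-0.002 , -0.0026, -0.0423]), array([0.0005, 0.0056, 0.0007]), array([0.54214094, 0.12733539, 0.17563931]))
```

View pics/m1.png

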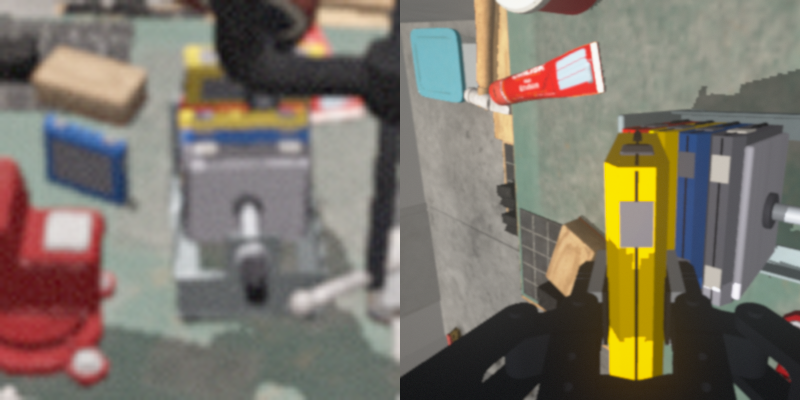

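Left, scene view: the held case sits above the row. Right, wrist view: the row lies just below and to the right of the case's foot at (640,130). Next I descend towards contact.

Call:
step_arm([
  {"travel":[-0.002,-0.001,-0.015],"angular":[0,0.0056,0],"gripper":0},
  {"travel":[-0.002,-0.001,-0.029],"angular":[0,0.0056,0],"gripper":0},
  {"travel":[-0.002,-0.001,-0.034],"angular":[0,0.0056,0],"gripper":0},
  {"travel":[-0.002,-0.001,-0.038],"angular":[0,0.0056,0],"gripper":0},
  {"travel":[-0.002,-0.001,-0.038],"angular":[0,0.0056,0],"gripper":0},
  {"travel":[-0.002,-0.001,-0.038],"angular":[0,0.0056,0],"gripper":0},
])

```text
t: 5.95
tool_pos: [0.5416, 0.1283, 0.1768]
tool_rot: [-2.529, -0.099, 0.035]
contact_force: [0.6, -0.2, -2.4]
opening: 0.0212
grip_force: 79.4
```

```bash
python3 -c "
from h import *
print(where())"
```

```text
{'t': 5.95, 'cx': np.float64(-0.0006147660634884622), 'cy': np.float64(-0.0009623212144964825), 'cz': np.float64(-0.0028102122060378737), 'th': np.float64(35.023252846646386), 'yaw': np.float64(0.07916088721284134), 'F': [np.float64(0.5541855551292458), np.float64(-0.2943263597347397), np.float64(-2.3726178930473227)], 'op': 0.021221738065221114, 'gf': 79.41878738813102}
```

Call:
step_arm([
  {"travel":[0,0,-0.0025],"angular":[0,0,0],"gripper":0},
  {"travel":[0,0,-0.0025],"angular":[0,0,0],"gripper":0},
  {"travel":[0,0,-0.004],"angular":[0,0,0],"gripper":0},
  {"travel":[0,0,-0.004],"angular":[0,0,0],"gripper":0},
])

```text
t: 6.35
tool_pos: [0.5418, 0.1286, 0.1753]
tool_rot: [-2.527, -0.1, 0.033]
contact_force: [0.3, 1.0, 2.1]
opening: 0.0207
grip_force: 80.0
```

```bash
python3 -c "
from h import *
print(where())"
```

```text
{'t': 6.35, 'cx': np.float64(-0.0002738067263985701), 'cy': np.float64(-0.0005907299852315744), 'cz': np.float64(-0.004255545304765601), 'th': np.float64(35.09074455533819), 'yaw': np.float64(0.07950181230767768), 'F': [np.float64(0.36857214419195333), np.float64(1.0063418075472), np.float64(2.0764428663834713)], 'op': 0.020680402099025764, 'gf': 79.95579251088202}
```

In contact, with the corner inside the groove. Now I push along rack −y.

Call:
step_arm([
  {"travel":[0.0004,-0.005,0],"angular":[0,0,0],"gripper":0},
  {"travel":[0.0008,-0.01,0],"angular":[0,0,0],"gripper":0},
  {"travel":[0.0008,-0.01,0],"angular":[0,0,0],"gripper":0},
  {"travel":[0.0008,-0.01,0],"angular":[0,0,0],"gripper":0},
])

```text
t: 6.75
tool_pos: [0.5421, 0.1239, 0.1757]
tool_rot: [-2.524, -0.101, 0.034]
contact_force: [-0.5, 5.8, 2.7]
opening: 0.0208
grip_force: 79.7
```

```bash
python3 -c "
from h import *
print(where())"
```

```text
{'t': 6.75, 'cx': np.float64(-0.0003916262885170254), 'cy': np.float64(-0.00514619261969861), 'cz': np.float64(-0.003827664729222552), 'th': np.float64(35.29550169732526), 'yaw': np.float64(0.08033227054290547), 'F': [np.float64(-0.03542957137147837), np.float64(5.8498472329277895), np.float64(2.7409787436468505)], 'op': 0.02081154070250223, 'gf': 79.71049021929502}
```

Call:
step_arm([
  {"travel":[0.0004,-0.005,-0.001],"angular":[0,0,0],"gripper":0},
  {"travel":[0.0008,-0.01,-0.003],"angular":[0,0,0],"gripper":0},
  {"travel":[0.0008,-0.01,-0.003],"angular":[0,0,0],"gripper":0},
  {"travel":[0.0008,-0.01,-0.003],"angular":[0,0,0],"gripper":0},
])

```text
t: 7.15
tool_pos: [0.5429, 0.1184, 0.1752]
tool_rot: [-2.522, -0.102, 0.033]
contact_force: [-1.5, 7.5, 7.3]
opening: 0.0207
grip_force: 80.1
```

```bash
python3 -c "
from h import *
print(where())"
```

```text
{'t': 7.15, 'cx': np.float64(2.430007574374237e-05), 'cy': np.float64(-0.010553118297565138), 'cz': np.float64(-0.004231038426504685), 'th': np.float64(35.40867877201223), 'yaw': np.float64(0.08080205688386705), 'F': [np.float64(-0.9001843117151193), np.float64(7.5484835236578), np.float64(7.270245138717978)], 'op': 0.0206563730300681, 'gf': 80.10626088827848}
```

```bash
cat >> h.py <<'E'
def prof(n,xs=(-.045,-.02,.02,.045)):
    d=cam(n);h=cv2.cvtColor(d['img'],cv2.COLOR_RGB2HSV)
    for x in xs:
        s=''
        for y in np.arange(.05,-.0901,-.002):
            u,v=np.round(proj(d,G+ex*x+ey*y)[0]).astype(int)
            if not(0<=u<640 and 0<=v<400): s+=' ';continue
            H,S,V=h[v,u].astype(int)
            s+=('Y' if 20<=H<36 else 'B' if 100<=H<125 else 'R' if H<8 or H>170 else 'g') if S>110 and V>50 else ('k' if V<60 else 'W' if V>190 else '-')
        print(n,x,s)
E
python3 -c "
from h import *
prof('top');prof('wrist')"
```

```text
top -0.045 ----RRRRRRRRRRRYYYYYYYYYYYYYYYYYYYYYYYYkkkkk---------------------------
top -0.02 -----RRRRRRRRRggYYYYYYYYY---------------YYYYYYYYYY------kkk------------
top 0.02 -----RRRRRRRRRggYYYYYYYYY---------kkkkkkkkkkkkkkkkkkkkkkkkkkkkkkkkkkkkk
top 0.045 -----RRR----RRgYYYYYYYYYY--------------------------------kkkkkkkkkkkkkk
wrist -0.045 ----g-------YYYYYYYYYYYYYYYYYYYYYYYYY---kkkkkkkkkkkkkkkkkkkkkkkkkkkkkkk
wrist -0.02 -----WRRRRRRgYYYYYY--YYYYYYYYYYYYYYY-----kkkkk-------------------------
wrist 0.02 -----RRRRRRRYYYYYYYYYYYYYgYYYYYYYYYY-BBBBB------------------------WWWWW
wrist 0.045 -----WRRRRRRRRRgYYYY-----------YYYY-BBBBBB-----------------------------
```

Call:
step_arm([
  {"travel":[0.0004,-0.005,0],"angular":[0,0,0],"gripper":0},
  {"travel":[0.0008,-0.01,0],"angular":[0,0,0],"gripper":0},
  {"travel":[0.0011,-0.014,0],"angular":[0,0,0],"gripper":0},
  {"travel":[0.0011,-0.014,0],"angular":[0,0,0],"gripper":0},
  {"travel":[0.0011,-0.014,0],"angular":[0,0,0],"gripper":0},
])

```text
t: 7.75
tool_pos: [0.5437, 0.1102, 0.1757]
tool_rot: [-2.521, -0.102, 0.032]
contact_force: [-1.9, 7.2, 7.5]
opening: 0.0208
grip_force: 80.2
```

```bash
python3 -c "
from h import *
print(where());prof('wrist',(.02,.035,.045))"
```

```text
{'t': 7.75, 'cx': np.float64(0.00013004860278886086), 'cy': np.float64(-0.01875589009379169), 'cz': np.float64(-0.003764841432982488), 'th': np.float64(35.44703970143599), 'yaw': np.float64(0.08088723232626811), 'F': [np.float64(-1.3313246823871954), np.float64(7.304519090944827), np.float64(7.495442285155166)], 'op': 0.02081412857209638, 'gf': 80.15182150527835}
wrist 0.02 -----WRRRRRRRRRRYYYYYYYYYYYYYYYYYYYYYYYY-BB---------------------------W
wrist 0.035 -----------RRRRRgYYYYYYYYYYYYYYYYYYYYYYYY--BBB--WWWWWW-----------------
wrist 0.045 -----WRRRRRRRRRRYYYYYYYY-----------YYYY-BBBBBB-------------------------
```

Call:
step_arm([
  {"travel":[0.0004,-0.005,0],"angular":[0,0,0],"gripper":0},
  {"travel":[0.0008,-0.01,0],"angular":[0,0,0],"gripper":0},
  {"travel":[0.0012,-0.015,0],"angular":[0,0,0],"gripper":0},
  {"travel":[0.0015,-0.019,0],"angular":[0,0,0],"gripper":0},
  {"travel":[0.0015,-0.019,0],"angular":[0,0,0],"gripper":0},
  {"travel":[0.0015,-0.019,0],"angular":[0,0,0],"gripper":0},
])

```text
t: 8.4
tool_pos: [0.5445, 0.0986, 0.1752]
tool_rot: [-2.522, -0.101, 0.033]
contact_force: [-1.2, 6.0, 6.5]
opening: 0.0211
grip_force: 80.1
```

```bash
python3 -c "
from h import *
print(where());prof('wrist',(.02,.035,.045))
w=where()
for a in((35.4,-.0305,-.008),(25,-.030,-.009),(15,-.029,-.010),(5,-.027,-.012),(0,-.0265,-.014)):print(a,cmd(*a))"
```

```text
{'t': 8.4, 'cx': np.float64(6.964275255062515e-05), 'cy': np.float64(-0.030465236225837276), 'cz': np.float64(-0.004271332878319323), 'th': np.float64(35.40759166680806), 'yaw': np.float64(0.08048012228694083), 'F': [np.float64(-0.6681962989784148), np.float64(6.121001567427511), np.float64(6.491618295508458)], 'op': 0.02109283775110186, 'gf': 80.09256480261683}
wrist 0.02 -----RRRRRRRRRRgYYYYYYYYYYYYYYYYYYYYYYYYYYYYYY-BBB---------------------
wrist 0.035 -----------RRRRR------YYYYYYYYYYYYYYYYYYYYYYYYY--------WWWWWW----------
wrist 0.045 -----RRRRRRRRRRRYYYYYYYYYYYYYY-----------YYYY----BBB-------------------
(35.4, -0.0305, -0.008) (array([-0.0002, -0.0001, -0.0062]), array([-0.0001, -0.0001, -0.0006]), array([0.54444894, 0.09854691, 0.17146463]))
(25, -0.03, -0.009) (array([-0.0016,  0.0178, -0.0018]), array([-0.2305, -0.0186, -0.0006]), array([0.54359017, 0.10925863, 0.17412096]))
(15, -0.029, -0.01) (array([-0.0031,  0.0366, -0.0006]), array([-0.452 , -0.0364, -0.0006]), array([0.54268554, 0.12054238, 0.17483663]))
(5, -0.027, -0.012) (array([-0.0048,  0.0573, -0.0041]), array([-6.735e-01, -5.420e-02, -6.000e-04]), array([0.54168972, 0.13296362, 0.1727342 ]))
(0, -0.0265, -0.014) (array([-0.0055,  0.0667, -0.0087]), array([-7.842e-01, -6.310e-02, -6.000e-04]), array([0.54123548, 0.13862949, 0.17      ]))
```

Call:
step_arm([
  {"travel":[-0.0008,0.009,-0.001],"angular":[-0.115,-0.009,0],"gripper":0},
  {"travel":[-0.0016,0.0178,-0.0018],"angular":[-0.23,-0.0186,0],"gripper":0},
  {"travel":[-0.0024,0.0272,-0.0012],"angular":[-0.34,-0.0275,0],"gripper":0},
  {"travel":[-0.0031,0.0366,-0.0006],"angular":[-0.452,-0.0364,0],"gripper":0},
  {"travel":[-0.0031,0.0366,-0.0006],"angular":[-0.452,-0.0364,0],"gripper":0},
  {"travel":[-0.0031,0.0366,-0.0006],"angular":[-0.452,-0.0364,0],"gripper":0},
])

```text
t: 9.05
tool_pos: [0.5428, 0.122, 0.1747]
tool_rot: [-2.877, -0.116, 0.013]
contact_force: [0.5, 8.3, 4.7]
opening: 0.0208
grip_force: 80.4
```

```bash
python3 -c "
from h import *
print(where());prof('wrist',(.02,.035,.045))
for a in((5,-.027,-.012),(0,-.0265,-.014)):print(a,cmd(*a))"
```

```text
{'t': 9.05, 'cx': np.float64(0.0003770559705526643), 'cy': np.float64(-0.027508382708465368), 'cz': np.float64(-0.010155358251249663), 'th': np.float64(15.006848874786572), 'yaw': np.float64(0.08025671955407461), 'F': [np.float64(1.2122035310563073), np.float64(8.239941534470198), np.float64(4.706571812185059)], 'op': 0.020796742222107385, 'gf': 80.42423310689628}
wrist 0.02 ---WWRRRRRRRRRRgYYYYYYYYYYYYYYYYYYYYYYYYYYYY-B-BBB-------------W-------
wrist 0.035 ---WW------RRRRgYWWWWWYYYYYYYYYYYYYYYYYYYYYY-----------WWWWW---W-------
wrist 0.045 ---WWRRRRRRRRRRRYYYYYYYYYYYYYY----------YYYBBB-BBB---------------------
(5, -0.027, -0.012) (array([-0.0019,  0.0186, -0.003 ]), array([-0.2222, -0.0159,  0.    ]), array([0.54168972, 0.13296362, 0.1727342 ]))
(0, -0.0265, -0.014) (array([-0.0027,  0.028 , -0.0076]), array([-0.3329, -0.0248, -0.    ]), array([0.54123548, 0.13862949, 0.17      ]))
```

Call:
step_arm([
  {"travel":[-0.001,0.0093,-0.0015],"angular":[-0.111,-0.008,0],"gripper":0},
  {"travel":[-0.0019,0.0186,-0.003],"angular":[-0.222,-0.016,0],"gripper":0},
  {"travel":[-0.0027,0.028,-0.0076],"angular":[-0.333,-0.025,0],"gripper":0},
  {"travel":[-0.0027,0.028,-0.0076],"angular":[-0.333,-0.025,0],"gripper":0},
  {"travel":[-0.0027,0.028,-0.0076],"angular":[-0.333,-0.025,0],"gripper":0},
])

```text
t: 9.6
tool_pos: [0.541, 0.1389, 0.1689]
tool_rot: [3.139, 0.125, 0.0]
contact_force: [-0.8, 8.4, 2.9]
opening: 0.0208
grip_force: 80.7
```

```bash
python3 -c "
from h import *
print(where());prof('wrist',(.02,.035,.045))"
```

```text
{'t': 9.6, 'cx': np.float64(-0.0002179802544613884), 'cy': np.float64(-0.02629326638711139), 'cz': np.float64(-0.015062705172472352), 'th': np.float64(-0.03284879473627301), 'yaw': np.float64(0.0797036950788986), 'F': [np.float64(-0.15422728176502715), np.float64(8.485930744567359), np.float64(2.856920699121531)], 'op': 0.020809036568838375, 'gf': 80.66510600969195}
wrist 0.02 --WWRRRRRRRRRRRYYYYYYYYYYYYYYYYYYYYYYYYYYYBBBB-BB----------------------
wrist 0.035 --WW-R-----RRRgYY-----YYYYYYYYYYYYYYYYYYYYBB------------WWWW-----------
wrist 0.045 --WW-RRRRRRRRRgYYYYYYYYYYYYYY---------YYYBBBBB-BB----------------------
```

Upright and 15 mm in, with light forces. I lower further.

Call:
step_arm([
  {"travel":[0,0,-0.01],"angular":[0,0,0],"gripper":0},
  {"travel":[0,0,-0.02],"angular":[0,0,0],"gripper":0},
  {"travel":[0,0,-0.03],"angular":[0,0,0],"gripper":0},
  {"travel":[0,0,-0.03],"angular":[0,0,0],"gripper":0},
])

```text
t: 10.05
tool_pos: [0.5419, 0.1392, 0.1516]
tool_rot: [-3.137, -0.123, -0.004]
contact_force: [-0.0, 10.5, 3.1]
opening: 0.0206
grip_force: 80.9
```

```bash
python3 -c "
from h import *
print(where())"
```

```text
{'t': 10.05, 'cx': np.float64(0.0008519442154340304), 'cy': np.float64(-0.025912021131568472), 'cz': np.float64(-0.03246279886867326), 'th': np.float64(0.10897489821979453), 'yaw': np.float64(0.07821243597385964), 'F': [np.float64(0.8075840685778679), np.float64(10.465801757801362), np.float64(3.1045964108604385)], 'op': 0.02058381774208416, 'gf': 80.8693461958319}
```

Call:
step_arm([
  {"travel":[0,0.002,-0.01],"angular":[0,0,0],"gripper":0},
  {"travel":[-0.0002,0.004,-0.02],"angular":[0,0,0],"gripper":0},
  {"travel":[-0.0004,0.005,-0.03],"angular":[0,0,0],"gripper":0},
  {"travel":[-0.0004,0.006,-0.032],"angular":[0,0,0],"gripper":0},
  {"travel":[-0.0004,0.006,-0.032],"angular":[0,0,0],"gripper":0},
  {"travel":[-0.0004,0.006,-0.032],"angular":[0,0,0],"gripper":0},
])

```text
t: 10.65
tool_pos: [0.5423, 0.1431, 0.1337]
tool_rot: [-3.136, -0.122, -0.006]
contact_force: [1.1, 12.8, 6.8]
opening: 0.0201
grip_force: 81.5
```

```bash
python3 -c "
from h import *
print(where());prof('wrist',(.02,.035,.045))"
```

```text
{'t': 10.65, 'cx': np.float64(0.0016094166892953042), 'cy': np.float64(-0.021927036149002505), 'cz': np.float64(-0.05036722480033086), 'th': np.float64(0.15061269718963405), 'yaw': np.float64(0.07795317883009814), 'F': [np.float64(2.093501520782692), np.float64(12.710815750397874), np.float64(6.811626343987557)], 'op': 0.020140038285941197, 'gf': 81.46171979606152}
wrist 0.02 --WW-RRRRRRRRRRYYYYYYYYYYYY--------YYY----BBBBBBBBBBB-------------WWWW-
wrist 0.035 --WW-RWWW--RRRRYY-----YYYYYYYYYYYYYYYY----BBBBBBB------------WWWW-WW---
wrist 0.045 --WW-RRRRRRRRRRYYYYYYYYYYYYYYYYYYYYYYY----BBBBBBBBBBB-------------WW---
```

Call:
step_arm([
  {"travel":[0,0,0],"angular":[0,0,0],"gripper":0.5},
  {"travel":[0,0,0],"angular":[0,0,0],"gripper":0.5},
  {"travel":[0,0,0],"angular":[0,0,0],"gripper":0.5},
  {"travel":[0,0,0.03],"angular":[0,0,0],"gripper":0.5},
  {"travel":[0,0,0.08],"angular":[0,0,0],"gripper":0.5},
  {"travel":[0,0,0.12],"angular":[0,0,0],"gripper":0.3},
  {"travel":[0,0,0.12],"angular":[0,0,0],"gripper":0},
  {"travel":[0,0,0.12],"angular":[0,0,0],"gripper":0},
  {"travel":[0,0,0.12],"angular":[0,0,0],"gripper":0},
  {"travel":[0,0,0.12],"angular":[0,0,0],"gripper":0},
])

```text
t: 11.7
tool_pos: [0.5393, 0.1387, 0.2004]
tool_rot: [3.132, 0.122, -0.009]
contact_force: [-0.9, -0.7, 0.6]
opening: 0.0002
grip_force: 0.0
```

```bash
python3 -c "
from h import *
print(where(),ctrl.get_obs()['tool_pos']);d=cam('wrist');a=d['img'][:,120:520,::-1]
e=cam('top');b=cv2.resize(e['img'][145:225,230:310,::-1],(400,400),interpolation=cv2.INTER_CUBIC)
cv2.imwrite('pics/m2.png',np.hstack([a,b]))"
```

```text
{'t': 11.7, 'cx': np.float64(-0.0023358968403713516), 'cy': np.float64(-0.02673181674987595), 'cz': np.float64(0.01650381886349625), 'th': np.float64(-0.4141880404334797), 'yaw': np.float64(0.07759754956881688), 'F': [np.float64(-0.9278394030909083), np.float64(-0.6053256819900553), np.float64(0.5710032652335217)], 'op': 0.00021648454334284012, 'gf': 0.0} [0.53927872 0.13866519 0.20041536]
```

View pics/m2.png

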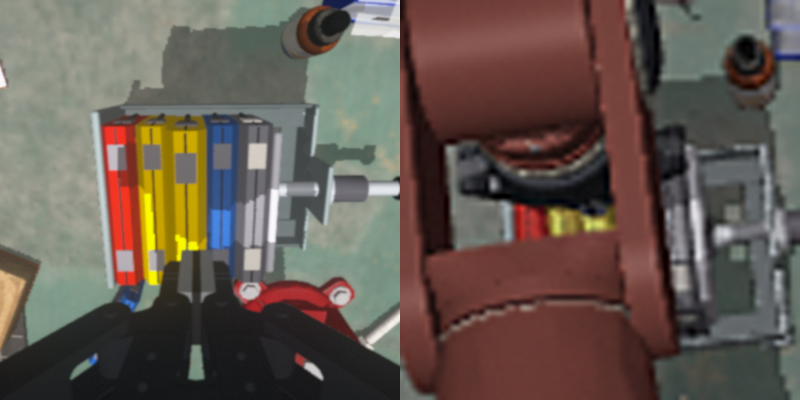

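Wrist view (left half): loose case at (185,185) sits in the row between yellow (153) and blue (222), upright. I press it down with the shut fingers.

Call:
step_arm([
  {"travel":[0.002,0.008,-0.01],"angular":[0,0,0],"gripper":0},
  {"travel":[0.002,0.008,-0.025],"angular":[0,0,0],"gripper":0},
  {"travel":[0.002,0.008,-0.04],"angular":[0,0,0],"gripper":0},
  {"travel":[0.002,0.008,-0.052],"angular":[0,0,0],"gripper":0},
  {"travel":[0.002,0.008,-0.052],"angular":[0,0,0],"gripper":0},
  {"travel":[0.002,0.008,-0.052],"angular":[0,0,0],"gripper":0},
])

```text
t: 12.4
tool_pos: [0.5413, 0.1436, 0.1709]
tool_rot: [3.132, 0.122, -0.005]
contact_force: [-0.5, -0.2, -1.0]
opening: -0.0002
grip_force: 0.0
```

Call:
step_arm([
  {"travel":[0,0,-0.004],"angular":[0,0,0],"gripper":0},
  {"travel":[0,0,-0.008],"angular":[0,0,0],"gripper":0},
  {"travel":[0,0,-0.012],"angular":[0,0,0],"gripper":0},
  {"travel":[0,0,-0.014],"angular":[0,0,0],"gripper":0},
  {"travel":[0,0,-0.014],"angular":[0,0,0],"gripper":0},
])

```text
t: 12.9
tool_pos: [0.542, 0.1437, 0.1634]
tool_rot: [3.132, 0.122, -0.002]
contact_force: [0.9, -0.7, 2.1]
opening: 0.0002
grip_force: 1.2
```

Call:
step_arm([
  {"travel":[0,0,-0.004],"angular":[0,0,0],"gripper":0},
  {"travel":[0,0,-0.008],"angular":[0,0,0],"gripper":0},
  {"travel":[0,0,-0.01],"angular":[0,0,0],"gripper":0},
  {"travel":[0,0,-0.01],"angular":[0,0,0],"gripper":0},
])

```text
t: 13.3
tool_pos: [0.5416, 0.1437, 0.1567]
tool_rot: [3.132, 0.122, -0.004]
contact_force: [1.5, -0.2, 2.2]
opening: 0.0003
grip_force: 1.4
```

Sliding down easily.

Call:
step_arm([
  {"travel":[0,0,-0.005],"angular":[0,0,0],"gripper":0},
  {"travel":[0,0,-0.01],"angular":[0,0,0],"gripper":0},
  {"travel":[0,0,-0.015],"angular":[0,0,0],"gripper":0},
  {"travel":[0,0,-0.02],"angular":[0,0,0],"gripper":0},
  {"travel":[0,0,-0.025],"angular":[0,0,0],"gripper":0},
  {"travel":[0,0,-0.03],"angular":[0,0,0],"gripper":0},
  {"travel":[0,0,-0.03],"angular":[0,0,0],"gripper":0},
])

```text
t: 14.0
tool_pos: [0.5411, 0.1437, 0.1379]
tool_rot: [3.132, 0.122, -0.006]
contact_force: [0.4, 0.1, 1.7]
opening: -0.0001
grip_force: 0.7
```

Call:
step_arm([
  {"travel":[0,0,-0.005],"angular":[0,0,0],"gripper":0},
  {"travel":[0,0,-0.01],"angular":[0,0,0],"gripper":0},
  {"travel":[0,0,-0.015],"angular":[0,0,0],"gripper":0},
  {"travel":[0,0,-0.02],"angular":[0,0,0],"gripper":0},
  {"travel":[0,0,-0.023],"angular":[0,0,0],"gripper":0},
  {"travel":[0,0,-0.023],"angular":[0,0,0],"gripper":0},
])

```text
t: 14.6
tool_pos: [0.5412, 0.1437, 0.1251]
tool_rot: [3.132, 0.122, -0.005]
contact_force: [-1.6, 0.2, 6.4]
opening: 0.0001
grip_force: 2.8
```

Call:
step_arm([
  {"travel":[0,0,-0.003],"angular":[0,0,0],"gripper":0},
  {"travel":[0,0,-0.006],"angular":[0,0,0],"gripper":0},
  {"travel":[0,0,-0.006],"angular":[0,0,0],"gripper":0},
  {"travel":[0,0,-0.006],"angular":[0,0,0],"gripper":0},
])

```text
t: 15.0
tool_pos: [0.5414, 0.1437, 0.1249]
tool_rot: [3.132, 0.122, -0.006]
contact_force: [-9.7, -1.1, 21.2]
opening: 0.0001
grip_force: 10.7
```

Firmly seated at 0.125. I lift off, go well clear, and check.

Call:
step_arm([
  {"travel":[0,0,0.006],"angular":[0,0,0],"gripper":0},
  {"travel":[0,0,0.05],"angular":[0,0,0],"gripper":0},
  {"travel":[0,0,0.12],"angular":[0,0,0],"gripper":0},
  {"travel":[0,0,0.2],"angular":[0,0,0],"gripper":0},
  {"travel":[0,-0.04,0.24],"angular":[0,0,0],"gripper":0},
  {"travel":[0,-0.12,0.24],"angular":[0,0,0],"gripper":0},
  {"travel":[0,-0.17,0.24],"angular":[0,0,0],"gripper":0},
  {"travel":[0,-0.17,0.24],"angular":[0,0,0],"gripper":0},
  {"travel":[0,-0.17,0.24],"angular":[0,0,0],"gripper":0},
  {"travel":[0,-0.17,0.24],"angular":[0,0,0],"gripper":0},
])

```text
t: 16.0
tool_pos: [0.541, 0.0424, 0.2643]
tool_rot: [3.133, 0.123, -0.007]
contact_force: [0.1, -0.5, -0.5]
opening: 0.0001
grip_force: 0.0
```

```bash
python3 -c "
from h import *
o=ctrl.get_obs();print(o['t'],o['tool_pos'],o['contact_force']);d=cam('wrist');print(proj(d,[G+ey*y+ex*x for y in(.05,-.07) for x in (-.06,.06)]))
save(d,'w9.png',(60,30,310,230),3)"
```

```text
16.0 [0.54101271 0.04244239 0.26429505] [ 0.09115146 -0.46961114 -0.53677846]
[[131.65663972 244.67618937]
 [106.30227699 103.18948548]
 [268.16846996 244.0514664 ]
 [261.39123837 102.84355624]]
```

View pics/w9.png

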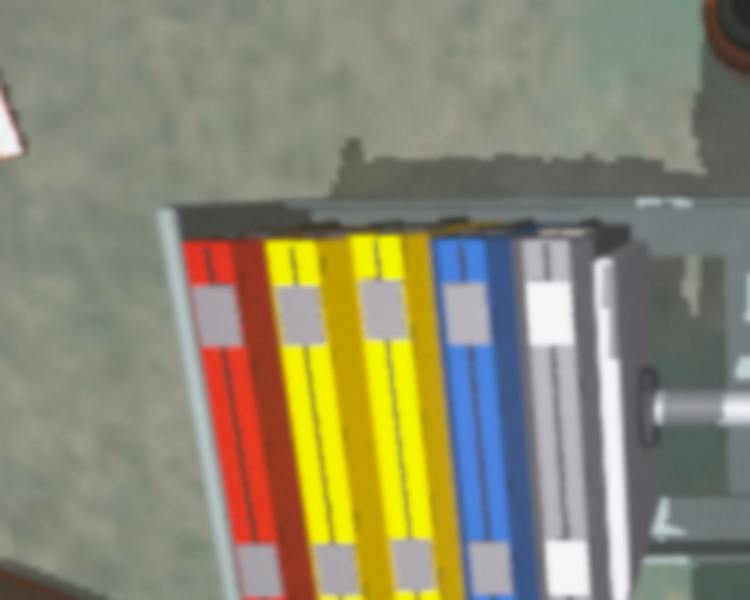

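The view shows five evenly spaced, level cases, with the loose one at (395,400) touching the other yellow one at (310,400), and the row shut. I hand in the job.

```bash
python3 -c "
from station import ctrl
print(ctrl.finish_job())"
```

```text
the job is handed in; nothing more can be done
None
```

The loose yellow case is back in the rack between the other yellow case and the blue one; the last picture showed all five cases upright and level with the row closed, and the job was handed in at about 16 s, though no verdict came back.

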